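# Fill the empty pocket and hold the cam clamp at full lift

### The arm

A 7-joint arm with a two-finger parallel gripper is mounted at the origin on a cart in front of the work surface, level with it; the furniture and walls round the work are solid. World frame = base frame: x ahead of the robot, y to its left, z up, the work surface at z = 0. Lengths are in m, angles in degrees, forces in N, time in s.
With the tool pointing down it reaches from about 0.35 to 0.775 m from the base axis. Payload 3.1 kg.
Tool frame: the origin (TCP) lies on the centre line of the jaws, within the pads' length; the fingertips stand 17 mm ahead of it and the grasp point (between the pads) lies 2 mm behind it (robot.tip_reach is the distance from the TCP to the fingertips, in m); z points along the fingers, y is the line along which they close (so a half turn about z gives the same grasp; the last joint's range is limited). The gripper opens to 85 mm and grips with 20 to 120 N. Pads are 22 mm wide; open, the fingers measure 114 mm over their backs; the gripper's body (76 mm by 85 mm) begins 54 mm behind the grasp point. The pads swing forward as they close: fully open they stand 13 mm farther back than shut.
Start: joints at [67.913, 17.813, 0.802, 86.603, -0.252, 75.585, -1.558], TCP at [0.185, -0.518, 0.248] pointing down, gripper open.
Joint ranges: [-154.91, 154.91], [-16.99, 109.72], [-72.82, 74.43], [7.12, 147.25], [-82.49, 262.49], [11.32, 116.49], [-174.64, 174.64]. Speed limits (degrees/s): [159.86, 159.86, 180, 180, 180, 180, 180].

### API

Orientations are given as [roll, pitch, yaw] about the fixed x, y, z axes, in that order (R = Rz(yaw) Ry(pitch) Rx(roll)).
In Python, from station import robot, fingers, vision, workorder, recognise gives the robot as it stands. Calls block until the motion is done:
- robot.move_to(position, orientation): joint-space move of the TCP to a pose.
- robot.line_to(position, orientation=None, velocity=0.15, f_stop=None): straight line of the TCP; orientation=None keeps the orientation; velocity is the mean speed in m/s. With f_stop (N) it stops when the force on the tool has changed by that much, and returns True; else False.
- robot.move_j(angles): joint-space move.
- fingers.gripper_to(opening, force=None): opening from 0.0 (shut) to 1.0 (fully open); force is the grip in N (None keeps the last); returns when the fingers have stopped.
- robot.pause(seconds).
- robot.inverse_kinematics(position, orientation): joint angles nearest the present ones, or None.
- vision.grab_frame(name): name is "scene" or "top" or "wrist"; returns the picture (384x512x3 uint8, red, green, blue); there is no depth.
- vision.calibration(name): a dict with "mtx" (3x3 intrinsics, pixels), "extrinsics" (4x4, takes a point from world to camera coordinates); the wrist camera has in their place "T_tool_cam" (4x4, takes a point from camera to tool coordinates, whose origin is the TCP and whose axes are the flange's). Camera axes: x right, y up, looking along -z (the intrinsics and any distortion apply to the point x, -y, -z); pixel columns grow to the right and rows downward; lengths in m; the calibration is good to about 2 mm. A picture is of the moment at which its call begins: read the wrist's pose just before it. calibration takes no time and is no camera call.
A pose or a line that the arm cannot do raises robot.PlanningError and nothing moves.
- workorder.close_job(): hands the job in; it is judged then, once.
Trained networks look in the newest picture that a camera, given by its name, has taken for a name from the list of things; names that differ only in an ending like _2 or _b are one class to them, and where a whole thing is asked for, a point or a joint stands for the part that bears it (a point fixed in the world has none). Each returns a list of dicts, best first, with "p" (0 to 1); they miss things now and then, are a little off and sometimes report something else, mostly with a low value. They report only what shows in the picture. A call takes as long as a camera call. They do not tell look-alikes from the thing itself.
- recognise(label, camera): "rect" ([centre column, centre row, width, height] in pixels, round what is visible of it).
Readings, each from a call of its own:
- robot.current_time_s(): time.
- robot.current_joint_positions(): joint angles.
- robot.current_dq(): joint speeds.
- robot.current_joint_torque(): joint torques, N m.
- robot.current_tool_pos(): TCP position.
- robot.current_eef_rot(): TCP orientation.
- robot.current_contact_force(): force on the tool from outside, world axes, zero at the start.
- robot.current_torque(): the same for the moment, N m.
- robot.current_finger_gap(): opening from 0.0 (shut) to 1.0 (fully open).
- robot.current_gripper_force(): force on a finger pad.
Only numpy, scipy, OpenCV 4.12 (cv2) and the standard library are available. Lean on these libraries where they do the work, as an engineer would, in place of code of your own. Each camera call takes 0.05 s, during which the arm holds its last target. There are 200 camera calls.

### The job

Put the spare wooden block flat into the one empty pocket of the clamping fixture and let go of it. Then take the knob of the cam lever and swing it round to its highest lift point, where the lever points straight away from the pressure bar over the line on the plate and all three blocks are pressed, and stay there holding the knob: the lever springs back if released, so finish while holding it. Leave the blocks already in the fixture, the larger offcut and the tape measure where they are.

Things in the scene. Friction and masses are not known exactly. Their poses are not given: they have to be found in the camera images.
- fixture: clamping fixture: plywood plate 210 mm (x) x 280 mm (y) x 18 mm, fixed to the bench; origin under it on the bench, the plate spans x = -85 to +125 mm, y = -140 to +140 mm. x points from the row of pockets (robot's side) to the cam lever (far side), y to the left along the row, z up. The pocket row is centred on x = -48.5 mm
- nest_1: wooden pocket tray, 55 x 78 mm (x, y), one of three alike in a row along fixture y, 82 mm apart; order varies, any may be empty. Origin under its middle, on the plate (18 mm above the bench); axes as the fixture's. Floor at z = 6 mm; lips 7 mm above it: inner faces x = -24.5 mm (robot's side), y = +-33 mm; open to the bar. A block belongs at x = 0, y = 0, z = 6 mm, long side along y
- nest_2: wooden pocket tray, 55 x 78 mm (x, y), one of three alike in a row along fixture y, 82 mm apart; order varies, any may be empty. Origin under its middle, on the plate (18 mm above the bench); axes as the fixture's. Floor at z = 6 mm; lips 7 mm above it: inner faces x = -24.5 mm (robot's side), y = +-33 mm; open to the bar. A block belongs at x = 0, y = 0, z = 6 mm, long side along y
- nest_3: wooden pocket tray, 55 x 78 mm (x, y), one of three alike in a row along fixture y, 82 mm apart; order varies, any may be empty. Origin under its middle, on the plate (18 mm above the bench); axes as the fixture's. Floor at z = 6 mm; lips 7 mm above it: inner faces x = -24.5 mm (robot's side), y = +-33 mm; open to the bar. A block belongs at x = 0, y = 0, z = 6 mm, long side along y
- block_1: sawn wooden block 45 x 60 x 22 mm (x, y, z), 40 g, lying flat; origin at the centre of its underside, long side along y. Already in one of the pockets
- block_2: sawn wooden block 45 x 60 x 22 mm (x, y, z), 40 g, lying flat; origin at the centre of its underside, long side along y. Already in another of the pockets
- spare_block: sawn wooden block 45 x 60 x 22 mm (x, y, z), 40 g, lying flat; origin at the centre of its underside, long side along y. Lies flat on the bench to the right of the fixture, at any yaw within about 0.6 rad
- pressure_bar: aluminium bar behind the pockets, 20 x 250 mm (x, y), top 31 mm above the bench, with three sprung pads (1 N per mm, up to 32 mm high) facing the pockets. At rest the pads are 8 mm clear of a fully seated block; the cam drives the bar 14 mm, pressing each block with about 6 N. Seated blocks reach 46 mm above the bench; fingers above 32 mm clear bar and lips
- cam_lever (a joint): cam lever angle about its upright pivot, rad, growing anticlockwise from above: 0 at rest (lever along the fixture's -y, 86 degrees short of the peak), 1.5 at highest lift (lever along fixture +x, straight away from the bar, over a dark line on the plate), 2.4 at its stop; past 1.5 the lift falls. A spring returns it to 0: 1 to 4 N at the knob to turn it, 3 N to hold it at the peak
- cam_pivot (a point): axis of the cam lever, at the plate's top (18 mm above the bench); it lies 45 mm along +x from the fixture's origin
- lever_knob: upright round knob at the free end of the cam lever, black, 22 mm across and 40 mm tall; origin at the centre of its foot, on top of the lever arm 42 mm above the bench, so the knob reaches to 82 mm; it lies 100 mm from the pivot and revolves freely on its own pin. At full lift it stands at fixture x = 145 mm, y = 0
- big_offcut: larger wooden offcut, 50 x 90 x 28 mm, loose on the bench behind the spare; too long for a pocket, to be left alone; origin at the centre of its underside
- tape_measure: tape measure 36 x 79 x 64 mm standing loose on the bench to the left of the fixture; to be left alone; origin at the centre of its underside
Not all that is in view belongs to the job. Leave any purple or turquoise look-alike of the spare_block alone.

How it is judged (in metres and radians):
On the way, in this order (a step that is already met when the one before it is completed fails the run):
1. the spare block lies seated in the empty pocket, let go, with the lever still at rest (x of spare_block in the frame of nest_3 between -0.006 and 0.01 m and y of spare_block in the frame of nest_3 between -0.006 and 0.006 m and z of spare_block in the frame of nest_3 between 0.003 and 0.009 m and angle between spare_block's own z axis and vertical below 0.08 rad and angle between the y axis of spare_block and the y axis of nest_3, either way round below 0.15 rad and value of joint cam_lever below 0.3 rad and contact force between the fingers and spare_block below 0.1 N), for 0.2 s.
2. the lever is at its highest lift point, held by the knob, and all three blocks are pressed (value of joint cam_lever between 1.36 and 1.64 rad and contact force between the fingers and lever_knob above 0.5 N and contact force between pressure_bar and block_1 above 2 N and contact force between pressure_bar and block_2 above 2 N and contact force between pressure_bar and spare_block above 2 N), for 0.2 s.
At the end, for the whole second after the job is handed in: Fingers still on the knob (over 0.5 N), lever still and within 0.14 rad (8 degrees) of its highest lift point; spare block flat in the formerly empty pocket (within 6 mm sideways, 3 mm in height); the bar presses each of the three blocks with over 2 N (all of step 2 and x of spare_block in the frame of nest_3 between -0.006 and 0.01 m and y of spare_block in the frame of nest_3 between -0.006 and 0.006 m and z of spare_block in the frame of nest_3 between 0.003 and 0.009 m and angle between spare_block's own z axis and vertical below 0.08 rad and angle between the y axis of spare_block and the y axis of nest_3, either way round below 0.15 rad and velocity of joint cam_lever between -0.1 and 0.1 rad/s); the arm keeps its last pose, push and grip.
It fails at once if a block that was already in the fixture is taken out or shifted by more than 15 mm (distance of any of block_1, block_2 from where it was at the start of the episode above 0.015 m).
It fails at once if the larger offcut or the tape measure is moved by more than 30 mm (distance of any of big_offcut, tape_measure from where it was at the start of the episode above 0.03 m).
It also fails if it takes over 51 s, if anything falls off the work surface, if the arm or the gripper's body presses on something with over 40 N, if the wrist force passes 120 N, or if a joint passes its speed limit or range.

## Working session

There is one attempt and no reset: what is moved stays moved. The work goes in short steps, each a Python script; the robot and the scene stay as the last script left them, time stands still between calls to the robot, and variables do not carry over. Pictures are saved under pics/ and viewed, at most 10 in all, crops included, and the job is handed in when it is done.

```bash
mkdir -p pics; ls; python3 - <<'E'
from station import robot, fingers, vision, workorder, recognise
import cv2,numpy as np
for c in ["top","scene"]:
    im=vision.grab_frame(c); cv2.imwrite(f"pics/{c}0.png",im[:,:,::-1])
    k=vision.calibration(c); print(c,np.round(k["mtx"],1).tolist(),np.round(k["extrinsics"],3).tolist(),[x for x in k])
    for l in ["spare_block","nest_1","fixture","lever_knob","big_offcut","tape_measure","pressure_bar","cam_lever"]:
        print(l,[(np.round(d["rect"]).astype(int).tolist(),round(d["p"],2)) for d in recognise(l,c)])
print(robot.current_time_s(),robot.current_eef_rot())
E
```

```text
pics
top [[395.5, 0.0, 256.0], [0.0, 395.5, 194.6], [0.0, 0.0, 1.0]] [[0.011, -1.0, 0.007, 0.035], [0.98, 0.012, 0.196, -0.538], [-0.196, 0.005, 0.981, -1.094], [0.0, 0.0, 0.0, 1.0]] ['mtx', 'extrinsics']
spare_block [([320, 264, 22, 16], 0.9), ([355, 241, 25, 20], 0.83), ([367, 207, 25, 21], 0.82), ([265, 132, 26, 22], 0.67), ([330, 202, 22, 21], 0.59)]
nest_1 [([279, 217, 30, 18], 0.67), ([225, 233, 28, 15], 0.59), ([250, 225, 29, 19], 0.58)]
fixture [([247, 203, 101, 84], 0.71)]
lever_knob []
big_offcut [([224, 230, 30, 20], 0.7), ([360, 155, 37, 24], 0.59)]
tape_measure [([148, 226, 32, 18], 0.87)]
pressure_bar [([248, 204, 82, 28], 0.74)]
cam_lever [([255, 191, 55, 24], 0.72)]
scene [[394.3, 0.0, 256.4], [0.0, 394.3, 187.4], [0.0, 0.0, 1.0]] [[-0.9, -0.435, -0.002, 0.504], [0.267, -0.557, 0.787, -0.186], [-0.343, 0.708, 0.617, -1.183], [0.0, 0.0, 0.0, 1.0]] ['mtx', 'extrinsics']
spare_block [([286, 171, 20, 13], 0.78), ([331, 188, 21, 17], 0.63), ([210, 184, 20, 15], 0.62), ([297, 158, 12, 13], 0.51), ([320, 170, 17, 13], 0.48)]
nest_1 [([283, 196, 21, 17], 0.68), ([274, 230, 21, 16], 0.56), ([282, 211, 11, 12], 0.49)]
fixture [([255, 213, 81, 71], 0.86), ([233, 279, 22, 29], 0.45)]
lever_knob []
big_offcut [([261, 150, 27, 20], 0.65)]
tape_measure [([231, 281, 20, 33], 0.81)]
pressure_bar [([250, 209, 42, 48], 0.76), ([276, 210, 17, 15], 0.68), ([250, 197, 19, 41], 0.26)]
cam_lever [([247, 196, 18, 42], 0.74)]
0.9 [ 1.79994648e+02 -1.22918702e-04  1.97023574e+01]
```

```bash
python3 - <<'E'
import cv2
im=cv2.imread("pics/top0.png")[110:290,130:400]
cv2.imwrite("pics/top0c.png",cv2.resize(im,None,fx=2.96,fy=2.96,interpolation=cv2.INTER_CUBIC))
E
```

```text
(no output)
```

View pics/top0c.png

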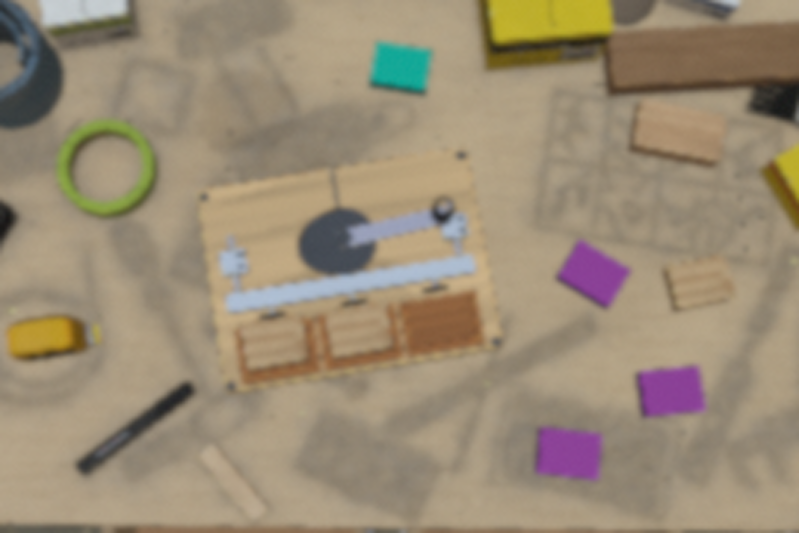

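Top view, full-image pixels. Things that could be taken for the spare:
- plain wood block at (366,206)
- larger offcut at (359,155)
- purple blocks at (330,202), (357,242) and (322,263)
- turquoise block at (265,132)
- two blocks already seated at (222,226) and (251,222)

By the description I choose (366,206). The empty pocket is the rightmost, at (279,219). Next I'll estimate rough poses and take close wrist views.

```bash
cat > h.py <<'E'
from station import robot, fingers, vision, workorder, recognise
import cv2, numpy as np
from scipy.spatial.transform import Rotation as R
def cam(name):
    k=vision.calibration(name)
    if name=="wrist":
        T=np.eye(4); T[:3,:3]=R.from_euler('xyz',robot.current_eef_rot(),degrees=True).as_matrix(); T[:3,3]=robot.current_tool_pos()
        E=T@k["T_tool_cam"]
    else: E=np.linalg.inv(k["extrinsics"])
    return k["mtx"],E
def p2w(uv,z,C):
    K,E=C; n=np.linalg.inv(K)@np.c_[np.atleast_2d(uv),np.ones(len(np.atleast_2d(uv)))].T
    d=E[:3,:3]@np.diag([1,-1,-1])@n; o=E[:3,3:]
    return (o+d*(z-o[2])/d[2]).T
def w2p(P,C):
    K,E=C; P=np.atleast_2d(P); c=np.diag([1,-1,-1])@E[:3,:3].T@(P.T-E[:3,3:]); q=K@c; return (q[:2]/q[2]).T
def look(xy,yaw,z,fn):   # put camera axis near xy
    robot.move_to([*xy,z],[180,0,yaw]); robot.pause(.2)
    C=cam("wrist"); im=vision.grab_frame("wrist"); cv2.imwrite(fn,im[:,:,::-1]); return C
E
python3 - <<'E'
from h import *
C=cam("top"); f=lambda a:np.array(a)/2.96+[130,110]
cor=p2w(f([[205,195],[463,153],[497,343],[232,387]]),.018,C)
print(cor.round(3)); loc=np.array([[125,140],[125,-140],[-85,-140],[-85,140]])/1000
print("spare",p2w(f([[700,280]]),.022,C),"nest",p2w(f([[441,320]]),.024,C),"knob",p2w(f([[443,205]]),.082,C))
print(p2w(f([[665,262],[728,256],[735,292],[675,308]]),.022,C).round(3))
# rigid fit
a=cor[:,:2]-cor[:,:2].mean(0);b=loc-loc.mean(0)
t=np.arctan2((b[:,0]*a[:,1]-b[:,1]*a[:,0]).sum(),(a*b).sum());Rm=np.array([[np.cos(t),-np.sin(t)],[np.sin(t),np.cos(t)]])
o=cor[:,:2].mean(0)-Rm@loc.mean(0);print("fix",o,np.degrees(t),(loc@Rm.T+o-cor[:,:2]).round(4).tolist())
k=vision.calibration("wrist");print(k["mtx"],k["T_tool_cam"].round(3))
E
```

```text
[[ 0.6    0.213  0.018]
 [ 0.648 -0.051  0.018]
 [ 0.452 -0.084  0.018]
 [ 0.405  0.178  0.018]]
spare [[ 0.5174777  -0.28779094  0.022     ]] nest [[ 0.47354688 -0.02745563  0.024     ]] knob [[ 0.57705758 -0.02567415  0.082     ]]
[[ 0.535 -0.253  0.022]
 [ 0.542 -0.317  0.022]
 [ 0.506 -0.322  0.022]
 [ 0.489 -0.262  0.022]]
fix [0.50652408 0.06077768] 10.059792029786529 [[0.0053, 0.0077], [0.0063, -0.0047], [-0.0047, -0.0083], [-0.0069, 0.0053]]
[[338.07764452   0.         255.80011141]
 [  0.         338.07764452 191.12649014]
 [  0.           0.           1.        ]] [[ 0.001  0.963  0.269  0.069]
 [ 1.    -0.    -0.001  0.   ]
 [-0.     0.269 -0.963 -0.125]
 [ 0.     0.     0.     1.   ]]
```

```bash
python3 - <<'E'
from h import *
for yaw in (-80,100,10):
    for P in ([.517,-.288,.15],[.517,-.288,.025],[.474,-.027,.05],[.474,-.027,.15],[.576,-.026,.065],[.649,.086,.065],[.649,.086,.15]):
        q=robot.inverse_kinematics(P,[180,0,yaw]); print(yaw,P,None if q is None else np.round(q))
C=look([.517,-.288],-80,.15,"pics/w1.png")
np.savez("w1.npz",K=C[0],E=C[1])
for l in ["spare_block"]: print([(np.round(d["rect"]).tolist(),d["p"]) for d in recognise(l,"wrist")])
C=look([.474,-.027],-80,.17,"pics/w2.png")
np.savez("w2.npz",K=C[0],E=C[1])
for l in ["nest_1","lever_knob","fixture"]: print(l,[(np.round(d["rect"]).tolist(),round(d["p"],2)) for d in recognise(l,"wrist")])
print(robot.current_time_s())
cv2.imwrite("pics/w12.png",np.vstack([cv2.imread("pics/w1.png")[60:330],cv2.imread("pics/w2.png")[:330]]))
E
```

```text
-80 [0.517, -0.288, 0.15] [  25.   27.    4.   88.   -2.   65. -141.]
-80 [0.517, -0.288, 0.025] [  23.   35.    6.   95.   -4.   50. -139.]
-80 [0.474, -0.027, 0.05] [ -46.   36.   65.  114.  -40.   56. -131.]
-80 [0.474, -0.027, 0.15] [ -49.   24.   65.  108.  -24.   64. -145.]
-80 [0.576, -0.026, 0.065] [   8.   31.  -10.   95.    6.   54. -174.]
-80 [0.649, 0.086, 0.065] [ -44.   54.   64.   83.  -49.   74. -145.]
-80 [0.649, 0.086, 0.15] [ -44.   47.   64.   78.  -42.   80. -150.]
100 [0.517, -0.288, 0.15] [ 43.  28. -23.  87.  12.  66.  28.]
100 [0.517, -0.288, 0.025] [ 42.  37. -21.  94.  16.  52.  25.]
100 [0.474, -0.027, 0.05] [ 29.  26. -35. 112.  19.  48.  -6.]
100 [0.474, -0.027, 0.15] [ 33.  18. -38. 105.  12.  61.  -0.]
100 [0.576, -0.026, 0.065] [ 28.  36. -40.  95.  26.  59. -10.]
100 [0.649, 0.086, 0.065] [ 17.  46. -44.  81.  33.  67. -22.]
100 [0.649, 0.086, 0.15] [ 19.  43. -50.  75.  32.  76. -20.]
10 [0.517, -0.288, 0.15] [ 34.  27. -10.  88.   5.  66. -56.]
10 [0.517, -0.288, 0.025] [ 34.  35.  -9.  95.   7.  51. -58.]
10 [0.474, -0.027, 0.05] [ 23.  24. -28. 112.  15.  47. -92.]
10 [0.474, -0.027, 0.15] [ 28.  17. -32. 105.  10.  61. -88.]
10 [0.576, -0.026, 0.065] [ 18.  33. -25.  95.  16.  56. -92.]
10 [0.649, 0.086, 0.065] [  10.   42.  -31.   81.   23.   63. -105.]
10 [0.649, 0.086, 0.15] [  11.   38.  -35.   76.   21.   73. -104.]
[([377.0, 246.0, 74.0, 76.0], 0.97), ([255.0, 190.0, 60.0, 78.0], 0.61), ([226.0, 299.0, 81.0, 89.0], 0.6)]
nest_1 [([259.0, 187.0, 69.0, 92.0], 0.96), ([260.0, 277.0, 64.0, 88.0], 0.74), ([261.0, 331.0, 58.0, 26.0], 0.58)]
lever_knob [([114.0, 178.0, 50.0, 40.0], 0.84)]
fixture [([169.0, 240.0, 259.0, 243.0], 0.89)]
4.7167
```

View pics/w12.png

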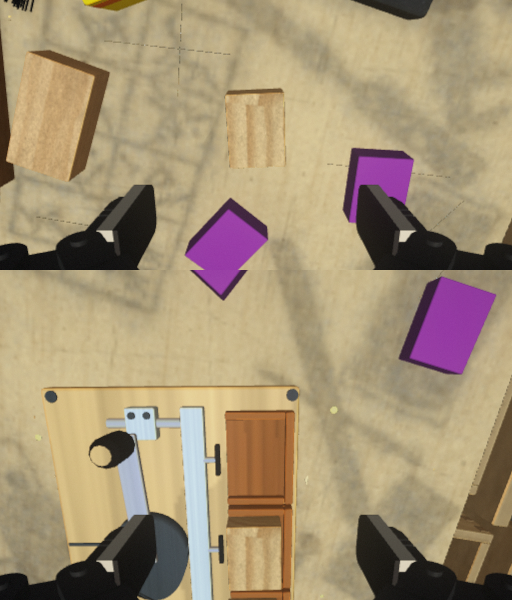

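The chosen block (w1, (255,190)) is plain wood and smaller than the offcut at (57,175), and it isn't purple. The empty nest is at (260,187) in w2. I'll zoom in on both for exact corners.

```bash
python3 - <<'E'
import cv2,numpy as np
a=cv2.imread("pics/w1.png")[140:240,210:300]; b=cv2.imread("pics/w2.png")[130:240,215:305]
f=lambda i:cv2.resize(i,None,fx=4.4,fy=4.4,interpolation=cv2.INTER_CUBIC)
A,B=f(a),f(b); H=max(len(A),len(B)); A=cv2.copyMakeBorder(A,0,H-len(A),0,0,0)
cv2.imwrite("pics/zoom.png",np.hstack([A,B]));print(A.shape,B.shape)
E
```

```text
(484, 396, 3) (484, 396, 3)
```

View pics/zoom.png

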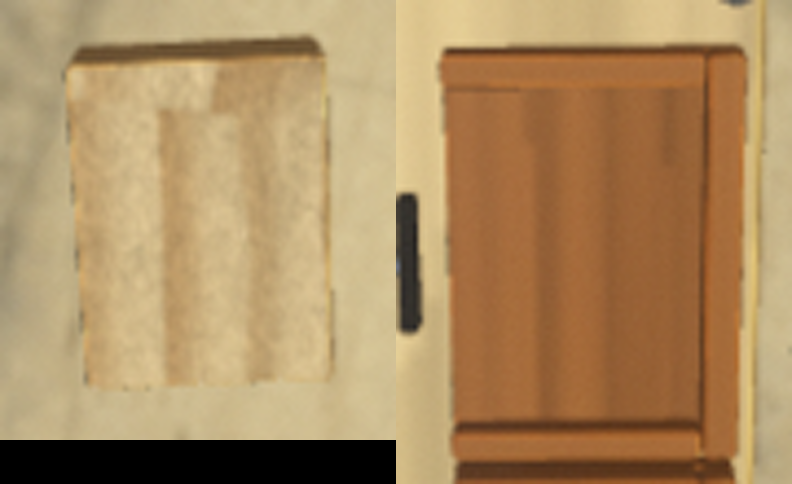

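```bash
cat > fit.py <<'E'
from h import *
from scipy.optimize import least_squares
def load(f): d=np.load(f); return d["K"],d["E"]
def fit(loc,uv,z,C,x0):
    loc=np.array(loc)/1000; uv=np.array(uv,float)
    def pr(p):
        c,s=np.cos(p[2]),np.sin(p[2]); w=loc[:,:2]@np.array([[c,s],[-s,c]])+p[:2]
        return w2p(np.c_[w,loc[:,2]+z],C)
    r=least_squares(lambda p:(pr(p)-uv).ravel(),x0,loss="soft_l1",x_scale=[.01,.01,.1]); return r.x,(pr(r.x)-uv).round(1)
E
python3 - <<'E'
from fit import *
Z=4.4
s=np.array([[70,65],[325,55],[330,381],[87,385]])/Z+[210,140]
p,r=fit([[22.5,-30,22],[-22.5,-30,22],[-22.5,30,22],[22.5,30,22]],s-.5+.5/Z,0,load("w1.npz"),[.517,-.288,.1]); print("spare",p,np.degrees(p[2]),r.tolist())
n=np.array([[443,52],[745,52],[706,86],[444,88],[452,433],[700,433],[454,460],[738,458]])-[396,0]
n=n/Z+[215,130]
for xo in (-27.5,-30.5):
    p,r=fit([[55+xo,-39,13],[xo,-39,13],[-24.5,-33,13],[55+xo,-33,13],[55+xo,33,13],[-24.5,33,13],[55+xo,39,13],[xo,39,13]],n-.5+.5/Z,.018,load("w2.npz"),[.474,-.027,.17]); print("nest",p,np.degrees(p[2]),r.tolist())
# plate pins/corners for check + line/knob
C=load("w2.npz"); print(p2w([[300,117],[43,118]],.018,C), "knob",p2w([[100,185]],.082,C),"knob net",p2w([[114,178]],.062,C))
E
```

```text
spare [ 0.51699298 -0.28605633  0.20607924] 11.807470978057323 [[-0.8, -0.5], [0.8, -0.1], [0.4, 0.1], [-0.4, 0.8]]
nest [ 0.47132233 -0.02494011  0.17727549] 10.157137249485107 [[-1.1, 0.3], [0.8, -0.1], [5.6, -0.1], [-1.1, -0.2], [-0.5, -0.1], [5.2, -0.4], [-0.8, 0.4], [-0.0, 0.6]]
nest [ 0.47422161 -0.02442581  0.17732029] 10.159704115406349 [[-1.1, 0.3], [0.8, -0.1], [1.9, -0.1], [-1.0, -0.2], [-0.5, -0.1], [1.7, -0.4], [-0.7, 0.4], [0.1, 0.5]]
[[ 0.44912427 -0.08661491  0.018     ]
 [ 0.65235237 -0.05053243  0.018     ]] knob [[ 0.57731569 -0.0240167   0.082     ]] knob net [[ 0.57628647 -0.0241232   0.062     ]]
```

```bash
python3 - <<'E'
from h import *
fingers.gripper_to(.85,30)
s=[.5170,-.2861]
robot.move_to([*s,.10],[180,0,101.8])
robot.line_to([*s,.025],velocity=.12)
fingers.gripper_to(0,30); print("gap",robot.current_finger_gap(),robot.current_gripper_force())
robot.line_to([*s,.12],velocity=.2)
n=[.4745+.0015,-.0240]
robot.move_to([*n,.12],[180,0,100.16]); robot.pause(.1)
im=vision.grab_frame("wrist"); cv2.imwrite("pics/w3.png",im[:,:,::-1])
print(robot.current_finger_gap(),robot.current_time_s(),robot.current_tool_pos(),robot.current_eef_rot())
C=cam("wrist");np.savez("w3.npz",K=C[0],E=C[1])
E
```

```text
gap 0.5174196273177147 32.60432481765747
0.5159178120482498 10.575 [ 0.4766278  -0.02586195  0.11969955] [-1.79992861e+02 -9.48384727e-03  9.99420799e+01]
```

View pics/w3.png

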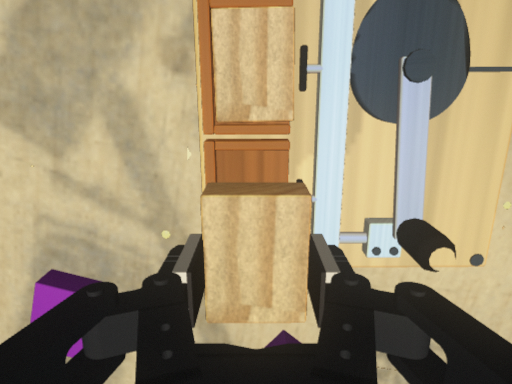

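```bash
python3 - <<'E'
from fit import *
C=load("w3.npz"); z=.1197-.025
p,r=fit([[22.5,30,22],[-22.5,30,22],[-22.5,-30,22],[22.5,-30,22]],[[310,194],[202,196],[206,323],[307,321]],z,C,[.476,-.025,.177]);print("held",p,np.degrees(p[2]),r.tolist())
t=.1773;Rm=np.array([[np.cos(t),-np.sin(t)],[np.sin(t),np.cos(t)]])
q=p2w([[205,141],[289,141],[216,152],[288,151]],.031,C)[:,:2]
print(q.round(4), (q-Rm@[0,.039]).round(4),(q-Rm@[0,.033]).round(4), (q-[.4745,-.024])@Rm)
print(robot.current_tool_pos(),robot.current_eef_rot(),robot.current_contact_force(),robot.current_dq())
E
```

```text
held [ 0.47710817 -0.02474411  0.18730926] 10.732029998275166 [[1.5, -0.6], [-4.2, -1.2], [-0.1, 1.6], [0.3, 2.4]]
[[0.4387 0.0092]
 [0.4909 0.0184]
 [0.4465 0.0034]
 [0.4916 0.012 ]] [[ 0.4455 -0.0292]
 [ 0.4978 -0.02  ]
 [ 0.4534 -0.0349]
 [ 0.4984 -0.0264]] [[ 0.4445 -0.0233]
 [ 0.4967 -0.0141]
 [ 0.4523 -0.029 ]
 [ 0.4974 -0.0205]] [[-0.02942582  0.03896535]
 [ 0.02362938  0.038793  ]
 [-0.02272328  0.03195467]
 [ 0.02314074  0.03244561]]
[ 0.4766278  -0.02586195  0.11969955] [-1.79992861e+02 -9.48384727e-03  9.99420799e+01] [ 0.97052037 -0.04583352 -1.03899914] [-0.11007812 -0.08303238 -0.55305805  0.15946849 -0.26685006 -0.07629737
 -0.03746055]
```

```bash
python3 - <<'E'
from h import *
T=np.array([.4758,-.0246]); c=T.copy()
robot.line_to([*c,.065],[180,0,100.16],velocity=.1); robot.pause(.4)
print(robot.current_tool_pos(),robot.current_eef_rot()[2])
c+=T-robot.current_tool_pos()[:2]
robot.line_to([*c,.053],velocity=.05); robot.pause(.3); print(robot.current_tool_pos(),robot.current_contact_force())
hit=robot.line_to([*c,.0485],velocity=.02,f_stop=4); robot.pause(.1)
print(hit,robot.current_tool_pos(),robot.current_contact_force(),robot.current_finger_gap(),robot.current_time_s())
im=vision.grab_frame("wrist"); cv2.imwrite("pics/w4.png",im[:,:,::-1])
E
```

```text
[ 0.47598789 -0.0246383   0.06527883] 100.15594712290033
[ 0.47578509 -0.02450509  0.05315791] [-0.64756925 -0.11107986 -0.35268644]
True [ 0.47616303 -0.02446397  0.05012905] [-0.79379952 -1.3034458   5.33326696] 0.520389817839215 12.7167
```

View pics/w4.png

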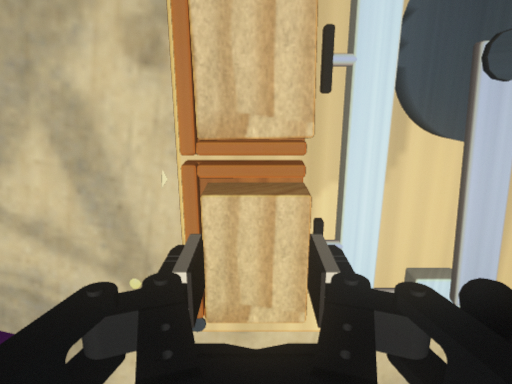

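```bash
python3 - <<'E'
from h import *
fingers.gripper_to(.7); robot.pause(.3)
p=robot.current_tool_pos()
robot.line_to([p[0],p[1],.15],velocity=.15); robot.pause(.2)
C=cam("wrist");np.savez("w5.npz",K=C[0],E=C[1])
im=vision.grab_frame("wrist"); cv2.imwrite("pics/w5.png",im[:,:,::-1])
for l in ["spare_block","lever_knob"]: print(l,[(np.round(d["rect"]).tolist(),round(d["p"],2)) for d in recognise(l,"wrist")])
print(robot.current_time_s())
E
```

```text
spare_block [([258.0, 192.0, 63.0, 84.0], 0.79), ([282.0, 329.0, 74.0, 40.0], 0.77), ([91.0, 277.0, 64.0, 44.0], 0.74), ([119.0, 378.0, 7.0, 10.0], 0.44)]
lever_knob [([407.0, 230.0, 52.0, 46.0], 0.78)]
14.5333
```

View pics/w5.png

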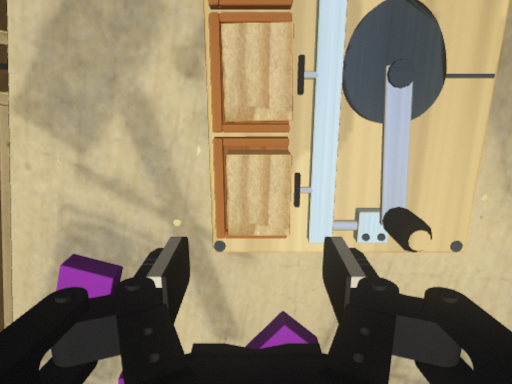

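The spare sits inside the lips at (258,192) and has been let go. The knob is at (407,230) and the pivot cap at (400,72). Next I'll grip the knob.

```bash
python3 - <<'E'
from h import *
d=np.load("w5.npz");C=(d["K"],d["E"])
L=p2w([[447,75.5],[494,75.5]],.018,C);print("line",L.round(4),np.degrees(np.arctan2(*(L[1]-L[0])[[1,0]])))
K=p2w([[419,239]],.082,C)[0];print("knob",K)
c,s=np.cos(.1773),np.sin(.1773);Rm=np.array([[c,-s],[s,c]])
o=np.array([.5078,.0655]);print("fix coords line",(L[:,:2]-o)@Rm,"knob",(K[:2]-o)@Rm)
print(p2w([[400,72]],.045,C)[0], "pivot model",o+Rm@[.045,0])
k=np.array([.5768,-.0236])
fingers.gripper_to(.8)
robot.move_to([*k,.13],[180,0,10.16]); robot.pause(.2)
e=k-robot.current_tool_pos()[:2]
robot.line_to([*(k+e),.068],velocity=.12); robot.pause(.2); print(robot.current_tool_pos(),robot.current_contact_force())
fingers.gripper_to(0,50); robot.pause(.2)
print(robot.current_finger_gap(),robot.current_gripper_force(),robot.current_tool_pos(),robot.current_contact_force(),robot.current_time_s())
E
```

```text
line [[0.5956 0.081  0.018 ]
 [0.6288 0.087  0.018 ]] 10.187887520483518
knob [ 0.57685314 -0.02285803  0.082     ]
fix coords line [[ 0.08915234 -0.00020298]
 [ 0.12286661 -0.00018572]] knob [ 0.0523867  -0.09915197]
[0.55136361 0.07368324 0.045     ] pivot model [0.55209456 0.07343676]
[ 0.57786081 -0.02336309  0.06905563] [0.46782293 0.47870935 0.34049571]
0.23792470808143382 48.86956647969782 [ 0.57720183 -0.02359263  0.06828596] [-0.44386521 -0.02280465  2.54267333] 17.8
```

Model and measurements agree within 1 mm, and the knob is gripped. Now the swing.

```bash
python3 - <<'E'
from h import *
P=np.array([.5518,.0735])
for a in np.radians(np.linspace(-75.8,10.16,13)[1:]):
    robot.line_to([*(P+.1*np.array([np.cos(a),np.sin(a)])),.068],velocity=.08)
    f=robot.current_contact_force(); print(round(np.degrees(a)),np.round(f,1),round(robot.current_finger_gap(),3))
    if np.linalg.norm(f)>40: print("abort"); break
robot.pause(.6)
q=robot.current_tool_pos(); print(q,np.degrees(np.arctan2(*(q[:2]-P)[::-1]))-10.16,robot.current_contact_force(),robot.current_gripper_force(),robot.current_time_s())
im=vision.grab_frame("wrist"); t=vision.grab_frame("top")
t=cv2.resize(t[150:280,180:330],(443,384),interpolation=cv2.INTER_CUBIC)
cv2.imwrite("pics/w6.png",cv2.resize(np.hstack([im,t]),(800,322))[:,:,::-1])
E
```

```text
-69 [-1.7 -1.3  4.3] 0.235
-61 [-0.4 -2.4  5.3] 0.238
-54 [ 0.3 -1.4  4.9] 0.238
-47 [-0.1 -1.9  5.3] 0.237
-40 [-0.  -2.   5.9] 0.234
-33 [ 0.1 -2.8  5.8] 0.239
-26 [ 0.9 -3.   6.2] 0.24
-18 [ 2.  -3.6  5.7] 0.236
-11 [ 2.5 -3.8  5.3] 0.233
-4 [ 3.  -4.   4.9] 0.237
3 [ 5.3 -2.8  4. ] 0.238
10 [ 4.5 -2.4  3.8] 0.239
[0.65107984 0.09073664 0.06831605] -0.3106729346517909 [ 3.65823917 -1.29201977  4.24722736] 49.43478028289974 22.0917
```

View pics/w6.png

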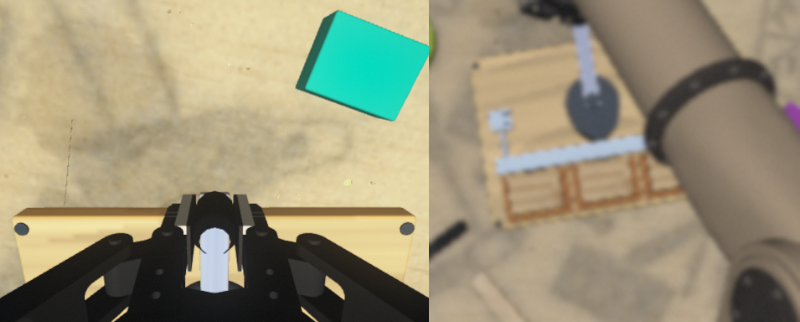

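The knob is held between the fingers with the lever straight over the line, within about 0.3° of the peak. The bar is driven onto the blocks, so I'll hand in.

```bash
python3 -c "
from station import workorder
print(workorder.close_job())"
```

```text
the job is handed in; nothing more can be done
None
```

I put the spare block in the empty pocket and let go of it, then swung the lever to its highest lift point (within about 0.3°). I handed the job in at about 22 s with the gripper still holding the knob; no verdict came back, and I did not check the press on the spare block after the swing because the arm hid it from the top camera.

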